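# Pop the push-to-open lid of the desk power box and switch its sockets on

## Robot

A 6-joint arm with a two-finger parallel gripper is mounted at the origin on a cart in front of the work surface, level with it; the furniture and walls round the work are solid. World frame = base frame: x ahead of the robot, y to its left, z up, the work surface at z = 0. Lengths are in mm, angles in rad, forces in N, time in s.
With the tool pointing down it reaches from about 325 to 850 mm from the base axis. Payload 4.4 kg.
Tool frame: the origin (TCP) lies at the very end of the fingers, on their centre line; the grasp point (between the pads) lies ctrl.hold_point_z behind it (ctrl.hold_point_z is the distance from the TCP to the grasp point, in mm); z points along the fingers, y is the line along which they close (so a half turn about z gives the same grasp; the last joint's range is limited). The gripper opens to 94 mm and grips with 3 to 60 N. Pads are 16 mm wide; open, the fingers measure 119 mm over their backs; the gripper's body (75 mm by 177 mm) begins 78 mm behind the grasp point.
Start: joints at [-1.365, 0.207, 1.542, -0, 1.393, -0.15], TCP at [200.822, -538.792, 167.447] pointing down, gripper open.
Joint ranges: [-2.73, 2.73], [-0.86, 2.22], [0.23, 2.46], [-1.11, 4.25], [0.08, 2.63], [-2.82, 2.82]. Speed limits (rad/s): [2.79, 2.79, 3.14, 3.14, 3.14, 3.14].

## Interface

Orientations are given as a unit quaternion [w, x, y, z].
In Python, from rig import ctrl gives the robot as it stands.
- The arm moves only by the tool arm_command, never from a script. Its argument "moves" is a list of rows, each a list of 6 numbers: the shift along the world's x, y, z in units of 200 mm (1.0 is 200 mm), then the turn, a rotation vector about the world's x, y, z in units of 2 rad (1.0 is 2 rad). A call has exactly 10 rows; each row is the pose to reach, as a shift and turn from the pose commanded when the call began; what a row does not reach only later rows make up. A row lasts 1/12 s, in which the tool goes at most 41.7 mm and 7.16 degrees, less where a joint would pass 70% of its speed; a pose out of reach is approached as far as the arm can. A call with a number of a shift or a turn outside -1 to 1 is refused whole. A call with a gripper value outside its range is refused whole. "hand" is the opening, from -1 (shut) to 1 (fully open), set as the call begins (left out, the last holds). The fingers move at their own pace and stop on an object; the grip force is fixed at half the most. Time passes only in rows, so rows that repeat a pose let the fingers close, or fill a call up. It gives the time, the measured TCP pose, the force, the opening and the grip force at its end, in the units of the state.
- ctrl.read_state(): the state, without advancing time (a new reading comes with each control period).
- ctrl.capture(name): name is "scene" or "top" or "wrist"; returns (picture, depth): 400x640x3 uint8, blue, green, red; 400x640 float32, mm along the optical axis (not along the pixel's ray), 0 where there is no reading.
- ctrl.camera_info(name): a dict with "K" (3x3 intrinsics, pixels), "rvec" (rotation vector, rad) and "tvec" (3), from world to camera coordinates, as OpenCV has them; the wrist camera has in their place "mount" (4x4, takes a point from camera to tool coordinates, whose origin is the TCP and whose axes are the flange's). Camera axes: x right, y down, z forward; pixel columns grow to the right and rows downward; lengths in mm; the calibration is good to about 2 mm. The wrist camera is an equidistant fisheye: a pixel r from the principal point sees the ray r / f radians off the axis. A picture is of the moment at which its call begins: read the wrist's pose just before it. camera_info takes no time and is no camera call.
- ctrl.hand_in(): hands the job in; it is judged then, once.
The state is a dict: "time": time; "joint_positions": joint angles; "qvel": joint speeds; "effort": joint torques, N m; "eef_pos": TCP position; "tool_rot": TCP orientation; "contact_force": force on the tool from outside, world axes, zero at the start; "moment": the same for the moment, N m; "grip_width": finger opening in mm; "grip_force": force on a finger pad.
Only numpy, scipy, OpenCV 4.12 (cv2) and the standard library are available. Lean on these libraries where they do the work, as an engineer would, in place of code of your own. Each camera call takes 0.05 s, during which the arm holds its last target. There are 200 camera calls.

## Task

Switch on the sockets in the power box on the desk: press the front of its flat grey lid down at the round mark until the push-to-open catch lets go, take the finger away so that the lid springs ajar, and push the lid right back until it stays open by itself. Then press the front half, the one with the white line, of both red rocker switches inside fully down, so that both are on. Only touch and push: do not lift or shove the box, and leave the other things on the desk where they lie.

Things in the scene. Friction and masses are not known exactly. Their poses are not given: they have to be found in the camera images.
- box_top (a point): Power box, dark grey, 130 mm deep (x), 220 mm wide (y), 60 mm high, about 3 kg, loose on rubber feet. This is the middle of its top. Axes: -x to its front (long side facing the robot), +x to its hinge side, y to its left, z up. The grey lid lies in a frame (8 mm wide in front), flush with it when shut. A letter tray 178 mm high stands to the left, a laptop behind to the right.
- lid_press (a point): Middle of the round mark on the lid's top, 92 mm in front of the hinge line; turns with the lid. Pressing here takes about 3 N and goes 6 mm down to a stop; 5 mm or more frees the catch. The lid then follows the finger up and springs ajar, to about 0.7 rad. Pressed again after that, it only springs ajar again.
- lid_edge (a point): Middle of the lid's front edge, 109 mm in front of the hinge line; the lid is 202 mm wide and 5 mm thick. Ajar, this edge stands about 70 mm higher than when shut and free all round, so that a finger standing upright in front of it, its tip some 30 mm below the edge, can push it up and back round the hinge (1 to 2 N). It turns with the lid.
- lid_hinge (a point): Middle of the hinge line, which runs along the box's y axis at its rear, 52 mm behind the box's middle, 57 mm above the desk. Its axes are those of the box and do not turn with the lid.
- lid (a joint): Angle of the lid in rad: 0 shut and latched, down to -0.07 when pressed in, about 0.7 ajar on its spring, 1.57 upright, 1.95 right back against its stop. Beyond ajar it swings freely: let go before it is upright, it falls back to ajar; past upright it falls back to the stop and stays open.
- left_switch_on (a point): Middle of the front half (with the white line) of the left red rocker switch, on its surface: the place to press. The rocker is 40 mm long (box x) and 26 mm wide (y); switched off, this point is about 46 mm above the desk, 14 mm below the top of the frame. It lies 13 mm in front of the rocker's pivot.
- left_switch (a joint): Angle of the left rocker in rad: -0.18 off (front half up), +0.18 on (front half fully down). It stays where it is left; pressing at the point above takes about 1 N and 5 mm to its stop.
- right_switch_on (a point): The same point of the right red rocker switch, 156 mm to the right of the left one.
- right_switch (a joint): Angle of the right rocker, the same.
- sticky_notes: Block of yellow sticky notes, 77 x 77 x 15 mm; a bystander.
- pen_2: White pen with a blue cap, 135 mm long, 16 mm thick, lying on the desk; a bystander.
- usb_stick: Grey memory stick, 54 x 20 x 9 mm; a bystander.
- stapler: Pink stapler, 65 x 91 x 35 mm; a bystander.
- keys: Bunch of keys, 104 x 115 x 8 mm; a bystander.
- mouse: Dark grey computer mouse, 100 x 58 x 37 mm; a bystander.

How it is judged (in metres and radians):
On the way, in this order (a step that is already met when the one before it is completed fails the run):
1. the lid is pressed in until the catch lets go (value of joint lid below -0.03 rad).
2. the lid has sprung ajar (value of joint lid above 0.5 rad), for 0.1 s.
3. the lid is pushed right back, past upright (value of joint lid above 1.75 rad), for 0.2 s.
4. both rocker switches are on (value of joint each of left_switch, right_switch above 0.1 rad), for 0.2 s.
At the end, for the whole second after the job is handed in: The lid rests right back (beyond 1.75 rad), both switches are on (beyond 0.1 rad), and the box stands level within 30 mm of where it was (all of step 4 and value of joint lid above 1.75 rad and distance of box_top from where it was at the start of the episode below 0.03 m and angle between box_top's own z axis and vertical below 0.05 rad); the robot touches nothing.
It fails at once if the box is shoved, lifted or tipped (distance of box_top from where it was at the start of the episode above 0.03 m or angle between box_top's own z axis and vertical above 0.15 rad or height (world z) of box_top above 0.075 m).
It fails at once if another thing on the desk is moved or lifted by more than 30 mm (distance of any of sticky_notes, pen_2, usb_stick, stapler, keys, mouse from where it was at the start of the episode above 0.03 m).
It also fails if it takes over 51 s, if anything falls off the work surface, if the arm or the gripper's body presses on something with over 40 N, if the wrist force passes 120 N, or if a joint passes its speed limit or range.

## Working session

There is one attempt and no reset: what is moved stays moved. The work goes in short steps, Python scripts to look and compute and a tool call to move; the robot and the scene stay as the last step left them, time stands still between calls to the robot, and variables do not carry over. Pictures are saved under pics/ and viewed, at most 11 in all, crops included, and the job is handed in when it is done.

Besides the shell and the picture viewer there is one more tool, called after ">>>" as name([rows], argument=value, ...), one row to a line, values as JSON. arm_command: Moves the arm, as the interface text tells. Shifts and turns lie within -1 to 1; 1 stands for 200 mm of shift or 2 rad of turn. Its arguments: {"type":"object","properties":{"moves":{"type":"array"},"hand":{"type":"number"}},"required":["moves"]}

```bash
mkdir -p pics
cat > h.py <<'E'
import numpy as np,cv2
from rig import ctrl
def cam(n):
    i=ctrl.camera_info(n);return np.array(i["K"],float),cv2.Rodrigues(np.array(i["rvec"],float))[0],np.array(i["tvec"],float).ravel()
def cloud(n,d):
    K,R,t=cam(n);v,u=np.mgrid[0:d.shape[0],0:d.shape[1]]
    p=np.stack([(u-K[0,2])/K[0,0]*d,(v-K[1,2])/K[1,1]*d,d],-1)
    return (p-t)@R
def ray(n,u,v,z):
    K,R,t=cam(n);c=-R.T@t;r=R.T@np.array([(u-K[0,2])/K[0,0],(v-K[1,2])/K[1,1],1]);return c+r*(z-c[2])/r[2]
E
python3 - <<'E'
from h import *
for n in("top","scene"):
    p,d=ctrl.capture(n);cv2.imwrite(f"pics/{n}0.png",p);np.savez(f"{n}0.npz",p=p,d=d)
    K,R,t=cam(n);print(n,-R.T@t,K[0,0])
print(ctrl.read_state())
E
```

```text
top [ 343.44112866 -167.72714644 1298.98648579] 381.1574385170947
scene [-101.92024221 1069.11464505  990.15194961] 479.7397304917036
{'time': 0.1, 'joint_positions': array([-1.36451896e+00,  2.07394074e-01,  1.54281095e+00, -1.39491007e-05,
        1.39350085e+00, -1.50516574e-01]), 'qvel': array([-0.00168709, -0.00330523, -0.00315046,  0.001678  ,  0.00139984,
       -0.00093993]), 'effort': array([-6.93731981e-04, -3.71864927e+01, -2.82293415e+01,  6.98934216e-02,
        3.11010936e-02, -5.26213194e-05]), 'eef_pos': array([ 200.63746884, -537.98693495,  166.37341771]), 'tool_rot': array([-1.05600949e-03,  9.84128649e-01,  1.77453333e-01, -3.63161796e-05]), 'contact_force': array([-0.01873412, -0.11741365, -0.35819393]), 'moment': array([-0.03976945,  0.05707058,  0.05523411]), 'grip_force': 0.0, 'grip_width': 93.95479985645741}
```

View pics/top0.png

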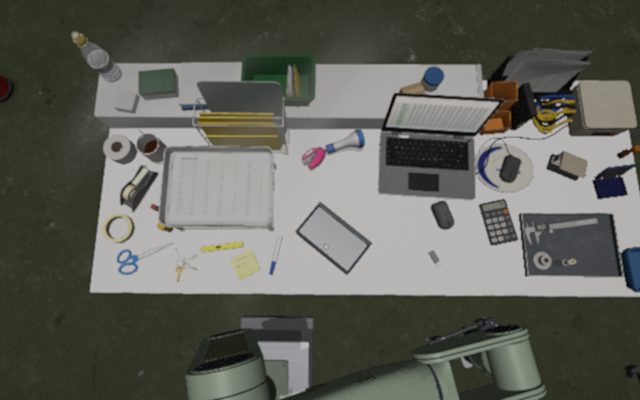

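View pics/scene0.png

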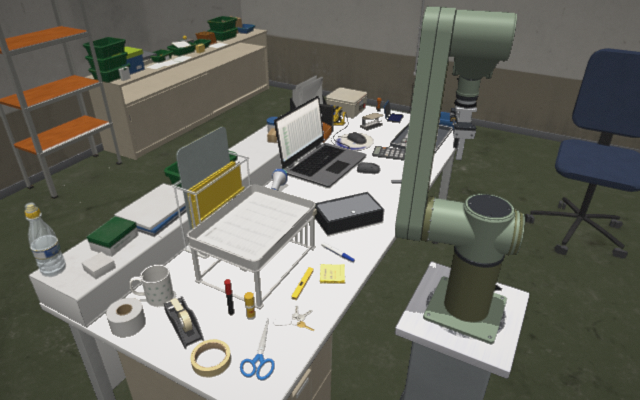

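The top view shows the box as a tilted quadrilateral around (333,238), with the mark near (326,246). The pen is at (275,255), the tray on the left spans 163–273, the mouse is at (442,214) and the laptop is at (427,165). Next I'll measure the box.

Run:
```python
from h import *
f=np.load("top0.npz");p,d=f["p"],f["d"]
P=cloud("top",d)
reg=np.zeros(d.shape,bool);reg[195:280,290:378]=1
m=reg&(P[...,2]>50)&(P[...,2]<75)
print("ztop",np.median(P[m][:,2]),m.sum())
g=p.max(2).astype(int); 
lid=(reg&(g>75)&(g<175)&m).astype(np.uint8)
for nm,mm in(("top",m.astype(np.uint8)),("lid",lid)):
    c=max(cv2.findContours(mm,0,2)[0],key=cv2.contourArea)
    q=np.array([ray("top",u,v,60)[:2] for u,v in c[:,0]],np.float32)
    r=cv2.minAreaRect(q);print(nm,r,np.round(cv2.boxPoints(r)))
cr=p[190:285,285:385];cv2.imwrite("pics/c.png",cv2.resize(cr,None,fx=6,fy=6,interpolation=cv2.INTER_CUBIC))
for px in((326,246),):print(ray("top",*px,60))
```

```text
ztop 59.82795170503776 2650
top ((480.53839111328125, -239.6138458251953), (219.302734375, 130.42922973632812), 51.232032775878906) [[ 361. -284.]
 [ 463. -366.]
 [ 600. -195.]
 [ 498. -113.]]
lid ((480.6485595703125, -239.6695556640625), (219.3226318359375, 130.0869140625), 51.186012268066406) [[ 361. -284.]
 [ 463. -366.]
 [ 600. -195.]
 [ 499. -113.]]
[ 452.0161882  -214.82413485   60.        ]
```

View pics/c.png

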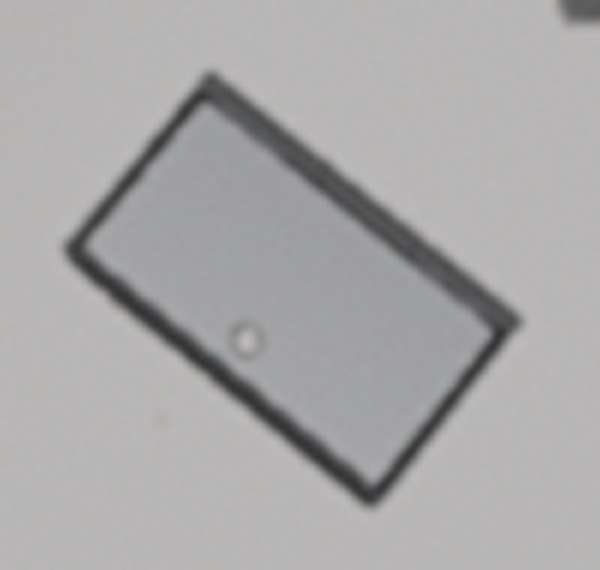

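>>> arm_command([
  [0.08,0.1,0,0,0,-0.05],
  [0.16,0.2,0,0,0,-0.1],
  [0.24,0.3,0,0,0,-0.16],
  [0.32,0.4,0,0,0,-0.22],
  [0.4,0.5,0,0,0,-0.28],
  [0.48,0.6,0,0,0,-0.34],
  [0.54,0.7,0,0,0,-0.4],
  [0.6,0.77,0,0,0,-0.46],
  [0.625,0.81,0,0,0,-0.517],
  [0.625,0.81,0,0,0,-0.517],
], hand=-1)

```text
time: 0.93
eef_pos: [326.6, -374.7, 166.9]
tool_rot: [-0.001, 0.943, -0.332, -0.0]
contact_force: [-1.3, 0.3, -0.2]
grip_width: 30.9
grip_force: 0.0
```

Run:
```python
from h import *
s=ctrl.read_state();print(s["time"],s["eef_pos"],s["tool_rot"],s["grip_width"],ctrl.hold_point_z);print(ctrl.camera_info("wrist"))
```

```text
0.9333 [ 326.58531751 -374.68180814  166.92972579] [-6.73349511e-04  9.43386387e-01 -3.31694917e-01 -3.92608130e-04] 30.889782119028286 18.8
{'K': array([[309.70691629,   0.        , 315.10672025],
       [  0.        , 309.70691629, 196.9586446 ],
       [  0.        ,   0.        ,   1.        ]]), 'mount': array([[-1.17424741e-03, -9.68721387e-01, -2.48148133e-01,
         7.29284594e+01],
       [ 9.99998882e-01, -9.07808157e-04, -1.18813273e-03,
         3.95459853e-01],
       [ 9.25698686e-04, -2.48149251e-01,  9.68721370e-01,
        -2.17751377e+02],
       [ 0.00000000e+00,  0.00000000e+00,  0.00000000e+00,
         1.00000000e+00]])}
```

>>> arm_command([
  [0.08,0.1,0,0,0,0],
  [0.16,0.2,0,0,0,0],
  [0.24,0.3,-0.05,0,0,0],
  [0.32,0.4,-0.1,0,0,0],
  [0.4,0.5,-0.16,0,0,0],
  [0.48,0.6,-0.22,0,0,0],
  [0.54,0.7,-0.28,0,0,0],
  [0.6,0.77,-0.34,0,0,0],
  [0.62,0.81,-0.385,0,0,0],
  [0.62,0.81,-0.385,0,0,0],
])

```text
time: 1.77
eef_pos: [448.4, -212.8, 88.0]
tool_rot: [-0.001, 0.944, -0.33, -0.002]
contact_force: [-0.5, 0.2, -1.2]
grip_width: 0.3
grip_force: 0.0
```

Run:
```python
from h import *
s=ctrl.read_state();print(s["eef_pos"],s["tool_rot"],s["contact_force"])
p,d=ctrl.capture("wrist");cv2.imwrite("pics/w1.png",p)
s=ctrl.read_state();print(s["eef_pos"])
```

```text
[ 448.4048318  -212.79041313   87.98016608] [-7.19192846e-04  9.43854348e-01 -3.30351835e-01 -2.47336035e-03] [-0.45578618  0.16333735 -1.23876858]
[ 448.66729619 -214.25298627   89.14396681]
```

View pics/w1.png

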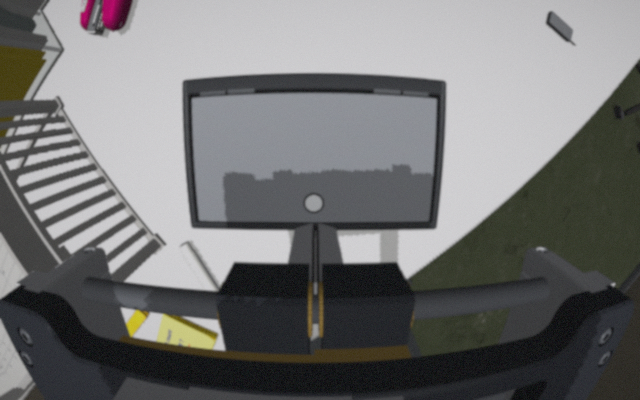

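The wrist view shows the closed fingertips near (315,225). The mark sits just ahead at (314,203), and the box is square to the tool. I'll cast that pixel to check its position.

```bash
cat >> h.py <<'E'
from scipy.spatial.transform import Rotation as Ro
def wray(s,u,v,z):
    i=ctrl.camera_info("wrist");K=i["K"];M=np.array(i["mount"]);a=np.array([u-K[0,2],v-K[1,2]]);r=np.hypot(*a);th=r/K[0,0]
    c=np.r_[a/r*np.sin(th),np.cos(th)]
    R=Ro.from_quat(np.array(s["tool_rot"]),scalar_first=True).as_matrix()
    o=R@M[:3,3]+s["eef_pos"];dd=R@M[:3,:3]@c
    return o+dd*(z-o[2])/dd[2]
E
python3 - <<'E'
from h import *
s=ctrl.read_state()
for q in((314,203),(193,95),(436,97),(198,226),(432,228)):print(wray(s,*q,60))
E
```

```text
[ 452.63363428 -216.39728044   60.        ]
[ 587.09915184 -196.05227493   60.        ]
[ 460.18942651 -351.52829058   60.        ]
[ 500.43992892 -122.31329956   60.        ]
[ 368.57620281 -283.79320419   60.        ]
```

>>> arm_command([
  [0.008,-0.006,-0.06,0,0,0],
  [0.008,-0.006,-0.11,0,0,0],
  [0.008,-0.006,-0.14,0,0,0],
  [0.008,-0.006,-0.15,0,0,0],
  [0.008,-0.006,-0.16,0,0,0],
  [0.008,-0.006,-0.165,0,0,0],
  [0.008,-0.006,-0.17,0,0,0],
  [0.008,-0.006,-0.175,0,0,0],
  [0.008,-0.006,-0.178,0,0,0],
  [0.008,-0.006,-0.178,0,0,0],
])

```text
time: 2.65
eef_pos: [451.5, -216.0, 55.0]
tool_rot: [0.0, 0.943, -0.332, 0.0]
contact_force: [0.1, -0.2, 0.8]
grip_width: -0.0
grip_force: 0.0
```

>>> arm_command([
  [0,0,-0.003,0,0,0],
  [0,0,-0.006,0,0,0],
  [0,0,-0.009,0,0,0],
  [0,0,-0.012,0,0,0],
  [0,0,-0.012,0,0,0],
  [0,0,-0.012,0,0,0],
  [0,0,-0.012,0,0,0],
  [0,0,-0.012,0,0,0],
  [0,0,-0.012,0,0,0],
  [0,0,-0.012,0,0,0],
])

```text
time: 3.48
eef_pos: [451.4, -216.0, 52.5]
tool_rot: [-0.0, 0.943, -0.332, -0.0]
contact_force: [0.0, 0.1, 0.2]
grip_width: 0.3
grip_force: 0.0
```

>>> arm_command([
  [0,0,-0.003,0,0,0],
  [0,0,-0.006,0,0,0],
  [0,0,-0.009,0,0,0],
  [0,0,-0.012,0,0,0],
  [0,0,-0.012,0,0,0],
  [0,0,-0.012,0,0,0],
  [0,0,-0.012,0,0,0],
  [0,0,-0.012,0,0,0],
  [0,0,-0.012,0,0,0],
  [0,0,-0.012,0,0,0],
])

```text
time: 4.32
eef_pos: [451.4, -216.0, 50.1]
tool_rot: [0.0, 0.943, -0.332, 0.0]
contact_force: [0.0, 0.9, 0.7]
grip_width: 0.3
grip_force: 0.0
```

Run:
```python
from h import *
for k in range(6):
    s=ctrl.read_state();print(s["eef_pos"],s["contact_force"],s["moment"])
    p,d=ctrl.capture("wrist")
cv2.imwrite("pics/w2.png",p)
```

```text
[ 451.44268916 -215.99214909   50.07424735] [0.00318687 0.90905473 0.68378645] [ 0.05245401 -0.03942273 -0.03263648]
[ 451.42944541 -216.01770915   50.08016744] [ 0.02130877  0.16877423 -0.83598479] [ 0.1017269   0.05839534 -0.03450122]
[ 451.44813869 -215.99404047   50.06820965] [-0.17811851 -0.21661836 -0.79426731] [ 0.08154181 -0.01781775 -0.05311842]
[ 451.44072026 -216.01554975   50.08531316] [0.68824649 0.23183744 0.12067951] [ 0.03224417 -0.01844666  0.00968845]
[ 451.45271704 -216.03059506   50.08188611] [ 0.21366756 -0.45416992 -0.03872328] [ 0.09930312  0.01502581 -0.05420731]
[ 451.41198493 -215.96965319   50.04990766] [-0.69784855 -0.01982268  0.06378417] [ 0.09865063  0.01835396 -0.00711225]
```

View pics/w2.png

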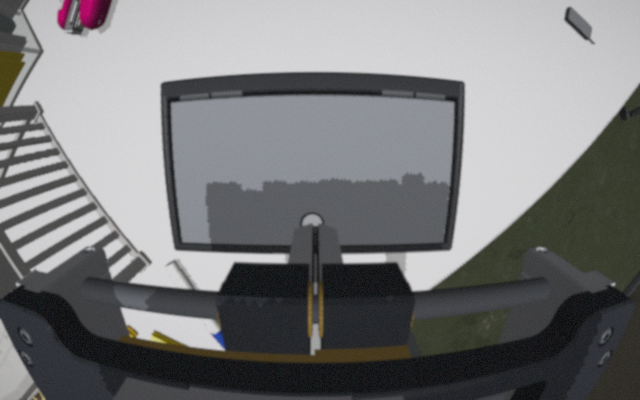

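The fingertip is still above the lid, at (315,228) and partly covering the mark at (313,218). Closed, the tip sits higher than the nominal TCP, so I'll keep lowering gently.

>>> arm_command([
  [0,0,-0.003,0,0,0],
  [0,0,-0.006,0,0,0],
  [0,0,-0.009,0,0,0],
  [0,0,-0.012,0,0,0],
  [0,0,-0.015,0,0,0],
  [0,0,-0.018,0,0,0],
  [0,0,-0.02,0,0,0],
  [0,0,-0.02,0,0,0],
  [0,0,-0.02,0,0,0],
  [0,0,-0.02,0,0,0],
])

```text
time: 5.45
eef_pos: [451.4, -216.0, 46.1]
tool_rot: [0.0, 0.943, -0.332, 0.0]
contact_force: [-0.0, 1.2, 1.0]
grip_width: 0.3
grip_force: 0.0
```

Run:
```python
from h import *
s=ctrl.read_state();p,d=ctrl.capture("wrist")
i=ctrl.camera_info("wrist");K=i["K"];M=np.array(i["mount"])
R=Ro.from_quat(s["tool_rot"],scalar_first=True).as_matrix()
for u in (302,325):
  for v in range(190,262,5):
    a=np.array([u-K[0,2],v-K[1,2]]);r=np.hypot(*a);th=r/K[0,0]
    c=np.r_[a/r*np.tan(th),1]*d[v,u]
    t=M[:3,:3]@c+M[:3,3];w=R@t+s["eef_pos"]
    print(u,v,p[v,u],np.round(t,1),np.round(w,1))
```

```text
302 190 [101  97  95] [ 25.7  -8.7 -14.5] [ 476.9 -225.3   60.5]
302 195 [100  95  94] [ 22.2  -8.7 -14.3] [ 474.2 -223.1   60.4]
302 200 [103  98  96] [ 18.7  -8.8 -14.3] [ 471.5 -220.9   60.4]
302 205 [100  95  92] [ 15.1  -8.8 -14. ] [ 468.7 -218.6   60. ]
302 210 [98 95 93] [ 11.8  -8.8 -15.1] [ 466.2 -216.5   61.1]
302 215 [98 96 94] [  7.8  -8.9 -13.7] [ 463.1 -213.9   59.8]
302 220 [76 74 75] [  4.7  -8.9 -15.2] [ 460.7 -212.    61.3]
302 225 [115 114 115] [  1.   -9.  -15.1] [ 457.8 -209.6   61.2]
302 230 [81 78 78] [ 10.   -7.4 -49.2] [ 463.9 -216.4   95.3]
302 235 [82 81 80] [ 11.   -7.  -59.7] [ 464.4 -217.4  105.8]
302 240 [81 80 80] [ 10.6  -6.7 -66.1] [ 463.9 -217.4  112.1]
302 245 [79 76 77] [ 10.6  -6.5 -72.8] [ 463.8 -217.6  118.8]
302 250 [79 77 77] [ 10.5  -6.2 -78.6] [ 463.5 -217.7  124.7]
302 255 [80 79 77] [ 10.7  -6.  -85. ] [ 463.5 -218.1  131.1]
302 260 [81 79 76] [ 10.3  -5.8 -89.6] [ 463.1 -218.   135.7]
325 190 [99 96 93] [ 25.9   6.8 -15.3] [ 467.4 -237.5   61.4]
325 195 [101  96  92] [ 22.1   6.9 -13.8] [ 464.3 -235.2   59.9]
325 200 [99 97 94] [ 18.5   6.9 -13.8] [ 461.6 -233.    59.9]
325 205 [99 97 96] [ 15.3   6.9 -14.9] [ 459.1 -231.    61. ]
325 210 [100  94  94] [ 11.9   6.9 -15.3] [ 456.4 -228.8   61.4]
325 215 [100  96  94] [  8.2   6.9 -15.1] [ 453.5 -226.6   61.2]
325 220 [97 93 91] [  4.5   7.  -14.9] [ 450.6 -224.3   61. ]
325 225 [89 87 87] [  0.7   7.  -14.5] [ 447.6 -221.9   60.5]
325 230 [79 78 78] [  9.9   5.9 -49.1] [ 455.5 -226.8   95.1]
325 235 [81 80 80] [ 10.9   5.6 -59.6] [ 456.4 -227.2  105.6]
325 240 [82 77 77] [ 10.8   5.4 -66.4] [ 456.5 -226.9  112.5]
325 245 [82 80 76] [ 10.4   5.2 -72.2] [ 456.2 -226.6  118.3]
325 250 [86 83 81] [ 10.9   5.  -79.6] [ 456.8 -226.7  125.6]
325 255 [82 81 79] [  9.9   4.9 -83.3] [ 456.1 -226.   129.3]
325 260 [81 78 78] [ 10.2   4.7 -89.4] [ 456.4 -226.1  135.5]
```

Run:
```python
from h import *
p,d=ctrl.capture("scene");K,R,t=cam("scene")
q=K@(R@np.array([451,-216,60.])+t);u,v=(q[:2]/q[2]).astype(int);print(u,v)
cv2.imwrite("pics/s1.png",cv2.resize(p[v-60:v+40,u-60:u+60],None,fx=6,fy=6,interpolation=cv2.INTER_CUBIC))
```

```text
353 211
```

View pics/s1.png

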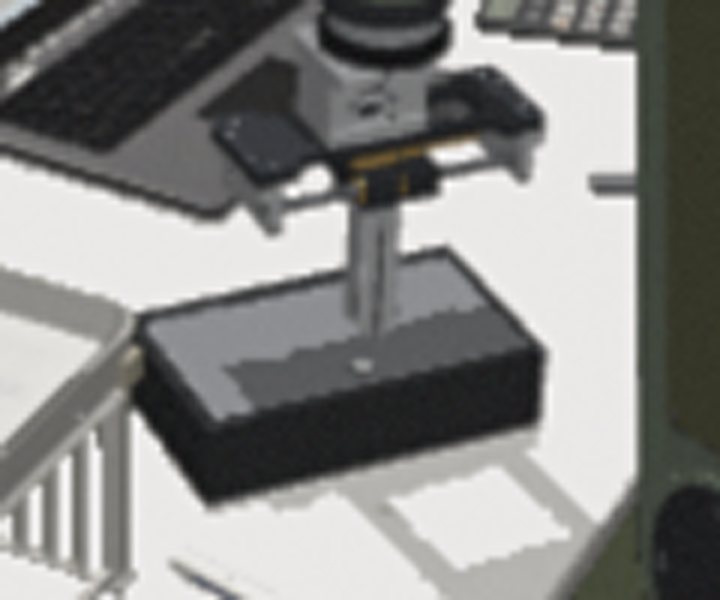

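The scene crop shows the tip near (375,330), still clearly above the lid, with the mark at (362,365). I'll work out its height and offset.

Run:
```python
from h import *
K,R,t=cam("scene");print(R.round(2))
f=lambda w:((lambda q:(q[:2]/q[2]-[293,151])*6)(K@(R@np.array(w,float)+t))).round(0)
a=np.deg2rad(-38.8);X=np.array([np.cos(a),np.sin(a),0]);Y=np.array([-X[1],X[0],0])
for z in(46,60,75,90,120):
    b=np.array([451.4,-216,z]);print(z,f(b),[list(f(b+i*10*X+j*12.5*Y)) for i in(-1,1) for j in(-1,1)])
```

```text
[[-0.88 -0.48  0.  ]
 [-0.26  0.47 -0.85]
 [ 0.41 -0.74 -0.53]]
46 [362. 382.] [[np.float64(389.0), np.float64(386.0)], [np.float64(351.0), np.float64(395.0)], [np.float64(374.0), np.float64(369.0)], [np.float64(336.0), np.float64(378.0)]]
60 [363. 362.] [[np.float64(390.0), np.float64(366.0)], [np.float64(352.0), np.float64(375.0)], [np.float64(375.0), np.float64(349.0)], [np.float64(337.0), np.float64(358.0)]]
75 [365. 340.] [[np.float64(392.0), np.float64(345.0)], [np.float64(353.0), np.float64(354.0)], [np.float64(376.0), np.float64(327.0)], [np.float64(338.0), np.float64(336.0)]]
90 [366. 319.] [[np.float64(393.0), np.float64(323.0)], [np.float64(354.0), np.float64(332.0)], [np.float64(377.0), np.float64(306.0)], [np.float64(339.0), np.float64(314.0)]]
120 [368. 274.] [[np.float64(396.0), np.float64(279.0)], [np.float64(356.0), np.float64(288.0)], [np.float64(380.0), np.float64(262.0)], [np.float64(341.0), np.float64(270.0)]]
```

>>> arm_command([
  [0,0,-0.01,0,0,0],
  [0,0,-0.02,0,0,0],
  [0,0,-0.03,0,0,0],
  [0,0,-0.035,0,0,0],
  [0,0,-0.04,0,0,0],
  [0,0,-0.045,0,0,0],
  [0,0,-0.05,0,0,0],
  [0,0,-0.055,0,0,0],
  [0,0,-0.06,0,0,0],
  [0,0,-0.06,0,0,0],
])

```text
time: 6.38
eef_pos: [451.3, -215.9, 33.8]
tool_rot: [-0.0, 0.943, -0.332, -0.0]
contact_force: [-0.3, 0.9, 0.2]
grip_width: 0.4
grip_force: 0.0
```

>>> arm_command([
  [0,0,-0.005,0,0,0],
  [0,0,-0.01,0,0,0],
  [0,0,-0.015,0,0,0],
  [0,0,-0.02,0,0,0],
  [0,0,-0.025,0,0,0],
  [0,0,-0.025,0,0,0],
  [0,0,-0.03,0,0,0],
  [0,0,-0.03,0,0,0],
  [0,0,-0.03,0,0,0],
  [0,0,-0.03,0,0,0],
])

```text
time: 7.22
eef_pos: [451.4, -216.0, 28.1]
tool_rot: [-0.0, 0.943, -0.332, 0.0]
contact_force: [0.6, -0.4, -0.1]
grip_width: 0.4
grip_force: 0.0
```

```bash
cat >> h.py <<'E'
def wcloud(s,d):
    i=ctrl.camera_info("wrist");K=i["K"];M=np.array(i["mount"])
    v,u=np.mgrid[0:d.shape[0],0:d.shape[1]];ax=u-K[0,2];ay=v-K[1,2];r=np.hypot(ax,ay)+1e-9;th=np.minimum(r/K[0,0],1.5)
    c=np.stack([ax/r*np.tan(th)*d,ay/r*np.tan(th)*d,d],-1)
    T=c@M[:3,:3].T+M[:3,3];R=Ro.from_quat(s["tool_rot"],scalar_first=True).as_matrix()
    return T,T@R.T+s["eef_pos"]
E
python3 - <<'E'
from h import *
s=ctrl.read_state();p,d=ctrl.capture("wrist");T,W=wcloud(s,d)
for v in range(100,270,12):print(v,T[v,302].round(0),W[v,302].round(0),T[v,250].round(0),W[v,250].round(0))
F=[ctrl.read_state()["contact_force"]]
for k in range(4):ctrl.capture("top");F.append(ctrl.read_state()["contact_force"])
print(np.mean(F,0))
E
```

```text
100 [ 85.  -7. -32.] [ 522. -263.   61.] [ 85. -39. -32.] [ 542. -239.   60.]
112 [ 77.  -8. -32.] [ 516. -259.   60.] [ 78. -39. -32.] [ 537. -235.   60.]
124 [ 70.  -8. -33.] [ 511. -254.   61.] [ 71. -39. -32.] [ 531. -230.   60.]
136 [ 63.  -8. -33.] [ 505. -250.   61.] [ 64. -39. -32.] [ 525. -225.   60.]
148 [ 56.  -8. -33.] [ 500. -245.   61.] [ 56. -39. -33.] [ 520. -221.   61.]
160 [ 48.  -8. -33.] [ 494. -240.   61.] [ 49. -39. -33.] [ 514. -216.   61.]
172 [ 41.  -8. -32.] [ 488. -236.   60.] [ 41. -40. -32.] [ 509. -211.   60.]
184 [ 34.  -8. -33.] [ 483. -231.   62.] [ 34. -40. -33.] [ 503. -206.   61.]
196 [ 26.  -8. -31.] [ 477. -226.   59.] [ 26. -41. -33.] [ 497. -201.   61.]
208 [ 19.  -8. -33.] [ 471. -221.   61.] [ 18. -41. -33.] [ 491. -196.   61.]
220 [ 11.  -8. -33.] [ 465. -216.   61.] [ 11. -41. -34.] [ 486. -191.   62.]
232 [ 10.  -7. -54.] [ 464. -217.   82.] [  3. -42. -34.] [ 480. -185.   62.]
244 [ 10.  -7. -70.] [ 463. -217.   98.] [ -6. -43. -33.] [ 473. -179.   61.]
256 [ 10.  -6. -85.] [ 463. -218.  114.] [-15. -43. -33.] [ 467. -173.   61.]
268 [  34.   -3. -143.] [ 480. -235.  171.] [  34.  -17. -144.] [ 489. -224.  172.]
[-0.06627957  0.22892884 -0.305646  ]
```

Run:
```python
from h import *
s=ctrl.read_state();p,d=ctrl.capture("wrist");T,W=wcloud(s,d)
for u in(296,302,308,315,322,330,336):print(u,[(v,tuple(int(x) for x in T[v,u])) for v in range(219,235,2)])
```

```text
296 [(219, (11, -11, -32)), (221, (9, -11, -31)), (223, (8, -11, -32)), (225, (7, -11, -32)), (227, (6, -11, -34)), (229, (10, -10, -49)), (231, (10, -10, -53)), (233, (10, -10, -54))]
302 [(219, (11, -8, -33)), (221, (9, -8, -32)), (223, (8, -8, -33)), (225, (7, -8, -32)), (227, (10, -7, -45)), (229, (10, -7, -49)), (231, (10, -7, -51)), (233, (10, -7, -55))]
308 [(219, (11, -4, -33)), (221, (10, -4, -33)), (223, (8, -4, -33)), (225, (10, -4, -41)), (227, (10, -4, -46)), (229, (10, -3, -49)), (231, (10, -3, -50)), (233, (11, -3, -57))]
315 [(219, (11, 0, -32)), (221, (10, 0, -33)), (223, (8, 0, -33)), (225, (7, 0, -33)), (227, (9, 0, -41)), (229, (9, 0, -45)), (231, (8, 0, -47)), (233, (9, 0, -52))]
322 [(219, (11, 4, -33)), (221, (9, 4, -32)), (223, (8, 4, -32)), (225, (10, 4, -42)), (227, (10, 4, -46)), (229, (10, 4, -49)), (231, (10, 4, -51)), (233, (10, 4, -56))]
330 [(219, (11, 9, -33)), (221, (9, 9, -32)), (223, (8, 9, -32)), (225, (7, 9, -32)), (227, (10, 8, -45)), (229, (10, 8, -49)), (231, (10, 8, -51)), (233, (10, 8, -56))]
336 [(219, (11, 13, -33)), (221, (9, 13, -33)), (223, (8, 13, -32)), (225, (7, 13, -32)), (227, (6, 13, -34)), (229, (4, 13, -33)), (231, (3, 13, -33)), (233, (10, 11, -55))]
```

>>> arm_command([
  [0,0,-0.01,0,0,0],
  [0,0,-0.02,0,0,0],
  [0,0,-0.025,0,0,0],
  [0,0,-0.03,0,0,0],
  [0,0,-0.035,0,0,0],
  [0,0,-0.04,0,0,0],
  [0,0,-0.045,0,0,0],
  [0,0,-0.05,0,0,0],
  [0,0,-0.05,0,0,0],
  [0,0,-0.05,0,0,0],
])

```text
time: 8.35
eef_pos: [451.4, -216.0, 18.0]
tool_rot: [-0.0, 0.943, -0.332, -0.0]
contact_force: [-1.5, -0.5, 2.8]
grip_width: 0.4
grip_force: 1.2
```

>>> arm_command([
  [0,0,-0.003,0,0,0],
  [0,0,-0.006,0,0,0],
  [0,0,-0.009,0,0,0],
  [0,0,-0.012,0,0,0],
  [0,0,-0.015,0,0,0],
  [0,0,-0.015,0,0,0],
  [0,0,-0.015,0,0,0],
  [0,0,-0.015,0,0,0],
  [0,0,-0.015,0,0,0],
  [0,0,-0.015,0,0,0],
])

```text
time: 9.18
eef_pos: [451.6, -216.1, 16.0]
tool_rot: [0.0, 0.943, -0.332, 0.0]
contact_force: [-3.9, 3.2, 9.1]
grip_width: 0.3
grip_force: 4.7
```

>>> arm_command([
  [0,0,0.04,0,0,0],
  [0,0,0.09,0,0,0],
  [0,0,0.15,0,0,0],
  [-0.02,0.016,0.21,0,0,0],
  [-0.05,0.04,0.27,0,0,0],
  [-0.08,0.064,0.33,0,0,0],
  [-0.1,0.08,0.39,0,0,0],
  [-0.117,0.094,0.45,0,0,0],
  [-0.117,0.094,0.5,0,0,0],
  [-0.117,0.094,0.5,0,0,0],
])

```text
time: 10.02
eef_pos: [429.9, -198.5, 117.8]
tool_rot: [0.001, 0.943, -0.332, 0.003]
contact_force: [0.1, 0.1, 0.5]
grip_width: 0.7
grip_force: 0.0
```

Run:
```python
from h import *
s=ctrl.read_state();print(s["eef_pos"])
p,d=ctrl.capture("wrist");cv2.imwrite("pics/w3.png",p);s=ctrl.read_state();T,W=wcloud(s,d)
a=np.deg2rad(-38.8);X=np.array([np.cos(a),np.sin(a)]);Y=np.array([-X[1],X[0]]);c=np.array([480.5,-239.7])
for v in range(60,260,10):
  w=W[v,360];print(v,((w[:2]-c)@X).round(0),((w[:2]-c)@Y).round(0),w[2].round(0))
```

```text
[ 429.92437056 -198.48760188  117.80283204]
60 61.0 -40.0 59.0
70 52.0 -39.0 60.0
80 42.0 -38.0 71.0
90 32.0 -37.0 78.0
100 23.0 -35.0 87.0
110 15.0 -35.0 93.0
120 7.0 -34.0 99.0
130 -1.0 -33.0 104.0
140 -8.0 -32.0 111.0
150 -14.0 -32.0 117.0
160 -21.0 -31.0 123.0
170 -27.0 -30.0 127.0
180 -51.0 -43.0 40.0
190 -57.0 -41.0 60.0
200 -82.0 -50.0 -0.0
210 -94.0 -51.0 -1.0
220 -106.0 -51.0 -0.0
230 -117.0 -51.0 1.0
240 -131.0 -52.0 -1.0
250 -143.0 -53.0 -0.0
```

View pics/w3.png

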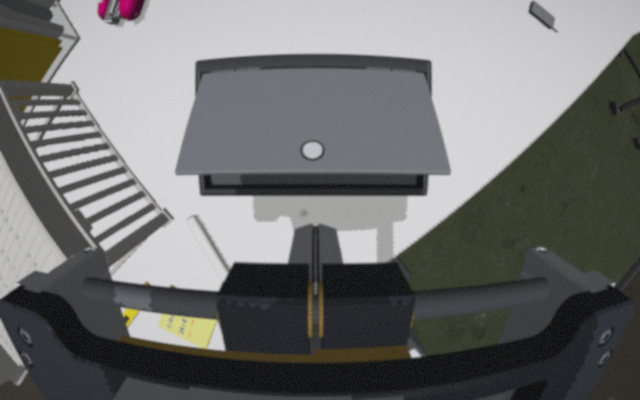

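The lid is ajar, with its edge at box x≈-31 and z≈128 (row 172 in the picture), and the finger stands about 24 mm clear in front. I'll lower the finger and then push.

>>> arm_command([
  [0,0,-0.04,0,0,0],
  [0,0,-0.08,0,0,0],
  [0,0,-0.12,0,0,0],
  [0,0,-0.16,0,0,0],
  [0,0,-0.2,0,0,0],
  [0,0,-0.24,0,0,0],
  [0,0,-0.27,0,0,0],
  [0,0,-0.275,0,0,0],
  [0,0,-0.275,0,0,0],
  [0,0,-0.275,0,0,0],
])

```text
time: 10.9
eef_pos: [428.3, -197.4, 60.2]
tool_rot: [0.0, 0.943, -0.332, 0.0]
contact_force: [-0.4, -1.2, 0.2]
grip_width: 0.5
grip_force: 0.0
```

>>> arm_command([
  [0.023,-0.019,0,0,0,0],
  [0.047,-0.038,0,0,0,0],
  [0.07,-0.056,0,0,0,0],
  [0.094,-0.075,0,0,0,0],
  [0.117,-0.094,0.03,0,0,0],
  [0.14,-0.113,0.055,0,0,0],
  [0.164,-0.132,0.08,0,0,0],
  [0.187,-0.15,0.105,0,0,0],
  [0.211,-0.169,0.12,0,0,0],
  [0.234,-0.188,0.135,0,0,0],
])

```text
time: 11.73
eef_pos: [475.5, -235.3, 87.8]
tool_rot: [0.0, 0.943, -0.332, 0.0]
contact_force: [-1.1, 0.9, 1.2]
grip_width: 0.4
grip_force: 0.7
```

>>> arm_command([
  [0.023,-0.019,0.015,0,0,0],
  [0.047,-0.038,0.03,0,0,0],
  [0.07,-0.056,0.04,0,0,0],
  [0.094,-0.075,0.045,0,0,0],
  [0.117,-0.094,0.05,0,0,0],
  [0.14,-0.113,0.055,0,0,0],
  [0.164,-0.132,0.055,0,0,0],
  [0.187,-0.15,0.06,0,0,0],
  [0.211,-0.169,0.06,0,0,0],
  [0.234,-0.188,0.06,0,0,0],
])

```text
time: 12.57
eef_pos: [522.4, -273.6, 99.5]
tool_rot: [0.001, 0.943, -0.332, 0.001]
contact_force: [-1.1, -2.3, 2.4]
grip_width: 0.7
grip_force: 2.6
```

Run:
```python
from h import *
s=ctrl.read_state();print(s["eef_pos"])
p,d=ctrl.capture("wrist");cv2.imwrite("pics/w4.png",p)
```

```text
[ 522.38810845 -273.612923     99.4833617 ]
```

View pics/w4.png

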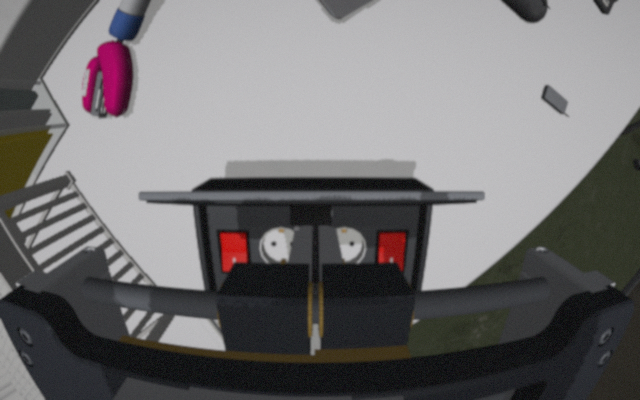

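The lid is pushed up to about upright (edge at row 196), and both red switches are visible at (234,250) and (391,250). I'll push a little further.

>>> arm_command([
  [0.012,-0.01,0,0,0,0],
  [0.023,-0.019,0,0,0,0],
  [0.035,-0.028,0,0,0,0],
  [0.047,-0.038,0,0,0,0],
  [0.059,-0.047,0,0,0,0],
  [0.059,-0.047,0,0,0,0],
  [0.03,-0.024,0.01,0,0,0],
  [-0.02,0.016,0.03,0,0,0],
  [-0.08,0.064,0.06,0,0,0],
  [-0.15,0.12,0.1,0,0,0],
])

```text
time: 13.45
eef_pos: [490.8, -246.7, 117.6]
tool_rot: [-0.001, 0.943, -0.332, -0.001]
contact_force: [0.1, 0.0, -0.8]
grip_width: 0.6
grip_force: 0.0
```

>>> arm_command([
  [-0.05,0.04,0.03,0,0,0],
  [-0.1,0.08,0.03,0,0,0],
  [-0.15,0.12,0.03,0,0,0],
  [-0.2,0.16,0.03,0,0,0],
  [-0.22,0.176,0.03,0,0,0],
  [-0.22,0.176,0.03,0,0,0],
  [-0.22,0.176,0.03,0,0,0],
  [-0.22,0.176,0.03,0,0,0],
  [-0.22,0.176,0.03,0,0,0],
  [-0.22,0.176,0.03,0,0,0],
])

```text
time: 14.28
eef_pos: [448.1, -213.5, 125.0]
tool_rot: [-0.0, 0.943, -0.332, 0.0]
contact_force: [-0.4, 1.1, -0.9]
grip_width: 0.5
grip_force: 0.0
```

Run:
```python
from h import *
s=ctrl.read_state();print(s["eef_pos"],s["contact_force"])
p,d=ctrl.capture("wrist");cv2.imwrite("pics/w5.png",p);s=ctrl.read_state();T,W=wcloud(s,d)
a=np.deg2rad(-38.8);X=np.array([np.cos(a),np.sin(a)]);Y=np.array([-X[1],X[0]]);c=np.array([480.5,-239.7])
q=p.astype(int);m=((q[...,2]>120)&(q[...,1]<70)&(q[...,0]<90)).astype(np.uint8)
n,L,st,ce=cv2.connectedComponentsWithStats(m)
for k in range(1,n):
  if st[k,4]>80:
    w=W[L==k];e=np.c_[(w[:,:2]-c)@X,(w[:,:2]-c)@Y,w[:,2]];print(st[k],ce[k].round(),np.median(e,0).round(1),np.percentile(e,2,0).round(1),np.percentile(e,98,0).round(1))
Z=np.c_[(W[:,:,:2].reshape(-1,2)-c)@X,W[...,2].ravel()].reshape(400,640,2)
for v in range(20,260,12):print(v,Z[v,400].round(0))
```

```text
[ 448.05504609 -213.50485344  124.98354789] [-0.40195485  1.14329544 -0.8509008 ]
[121   0  19  37 110] [133.  19.] [160.9 207.4  28.8] [144.  202.6  25. ] [185.  225.1  31.2]
[221 132  27  42 994] [234. 152.] [ 0.6 80.5 43.4] [-19.5  67.7  33.6] [19.3 94.9 48.6]
[ 378  132   27   41 1004] [391. 151.] [  1.5 -74.7  43.1] [-19.  -89.5  36.3] [ 19.1 -62.3  48.7]
20 [ 95. 158.]
32 [ 89. 151.]
44 [ 84. 140.]
56 [ 79. 126.]
68 [ 72. 110.]
80 [65. 93.]
92 [57. 73.]
104 [48. 40.]
116 [36. 41.]
128 [24. 42.]
140 [12. 41.]
152 [ 0. 43.]
164 [-11.  45.]
176 [-24.  43.]
188 [-37.  41.]
200 [-49.  41.]
212 [-57.  60.]
224 [-90.  -0.]
236 [-105.    2.]
248 [-122.    0.]
```

View pics/w5.png

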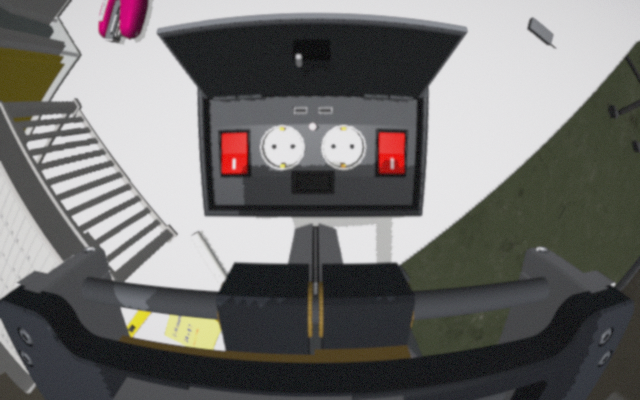

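The lid now rests right back: its edge is at box x 95, z 158, about 1.97 rad. The switches are at (234,152) and (391,151), with white lines in their front halves around row 160. I'll press the left one first.

>>> arm_command([
  [0.06,0.037,0,0,0,0],
  [0.13,0.08,0,0,0,0],
  [0.2,0.123,0,0,0,0],
  [0.28,0.172,-0.05,0,0,0],
  [0.34,0.208,-0.12,0,0,0],
  [0.362,0.222,-0.2,0,0,0],
  [0.362,0.222,-0.3,0,0,0],
  [0.362,0.222,-0.4,0,0,0],
  [0.362,0.222,-0.47,0,0,0],
  [0.362,0.222,-0.48,0,0,0],
])

```text
time: 15.17
eef_pos: [517.5, -167.5, 25.7]
tool_rot: [-0.0, 0.943, -0.332, -0.003]
contact_force: [-0.5, -0.4, 0.5]
grip_width: 0.5
grip_force: 0.0
```

>>> arm_command([
  [0,0,-0.02,0,0,0],
  [0,0,-0.04,0,0,0],
  [0,0,-0.06,0,0,0],
  [0,0,-0.08,0,0,0],
  [0,0,-0.09,0,0,0],
  [0,0,-0.1,0,0,0],
  [0,0,-0.105,0,0,0],
  [0,0,-0.11,0,0,0],
  [0,0,-0.11,0,0,0],
  [0,0,-0.11,0,0,0],
])

```text
time: 16.0
eef_pos: [520.2, -168.9, 7.2]
tool_rot: [0.0, 0.943, -0.332, 0.0]
contact_force: [-0.3, 0.2, -1.4]
grip_width: 0.5
grip_force: 0.0
```

>>> arm_command([
  [0,0,-0.003,0,0,0],
  [0,0,-0.006,0,0,0],
  [0,0,-0.009,0,0,0],
  [0,0,-0.012,0,0,0],
  [0,0,-0.015,0,0,0],
  [0,0,-0.017,0,0,0],
  [0,0,-0.017,0,0,0],
  [0,0,-0.017,0,0,0],
  [0,0,-0.017,0,0,0],
  [0,0,-0.017,0,0,0],
])

```text
time: 16.83
eef_pos: [520.0, -168.7, 4.4]
tool_rot: [-0.0, 0.943, -0.332, -0.0]
contact_force: [-2.7, 1.6, 6.0]
grip_width: 0.3
grip_force: 3.1
```

>>> arm_command([
  [0,0,-0.004,0,0,0],
  [0,0,-0.006,0,0,0],
  [0,0,-0.006,0,0,0],
  [0,0,-0.006,0,0,0],
  [0,0,0.05,0,0,0],
  [0,0,0.12,0,0,0],
  [0,0,0.2,0,0,0],
  [0,0,0.25,0,0,0],
  [0,0,0.25,0,0,0],
  [0,0,0.25,0,0,0],
])

```text
time: 17.67
eef_pos: [520.7, -169.2, 54.3]
tool_rot: [0.0, 0.943, -0.332, 0.001]
contact_force: [-0.9, -0.3, 0.3]
grip_width: 0.5
grip_force: 0.0
```

>>> arm_command([
  [-0.06,-0.075,0,0,0,0],
  [-0.13,-0.16,0,0,0,0],
  [-0.2,-0.25,0,0,0,0],
  [-0.27,-0.335,0,0,0,0],
  [-0.34,-0.42,0,0,0,0],
  [-0.41,-0.51,0,0,0,0],
  [-0.46,-0.575,0,0,0,0],
  [-0.489,-0.608,0,0,0,0],
  [-0.489,-0.608,0,0,0,0],
  [-0.489,-0.608,0,0,0,0],
])

```text
time: 18.5
eef_pos: [421.9, -289.9, 52.9]
tool_rot: [-0.001, 0.943, -0.333, -0.001]
contact_force: [-0.1, 0.1, -0.4]
grip_width: 0.2
grip_force: 0.0
```

Run:
```python
from h import *
s=ctrl.read_state();print(s["eef_pos"],s["contact_force"])
p,d=ctrl.capture("wrist");cv2.imwrite("pics/w6.png",p)
```

```text
[ 421.86850333 -289.87105923   52.92128446] [-0.13565881  0.09717486 -0.40072867]
```

View pics/w6.png

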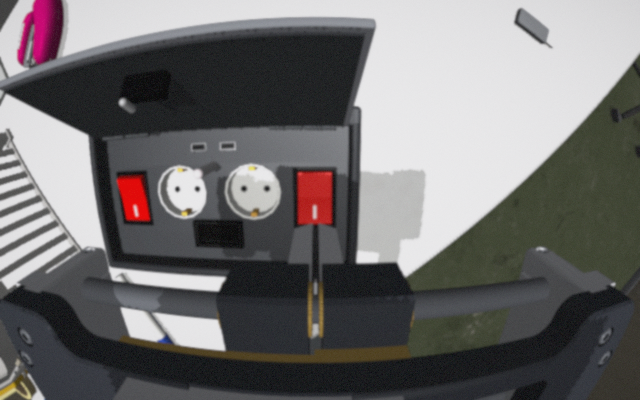

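The finger lines up with the right switch, whose line is at (315,211). The left switch at (134,198) seems to have flipped. Now I'll press the right one.

>>> arm_command([
  [0,0,-0.06,0,0,0],
  [0,0,-0.12,0,0,0],
  [0,0,-0.17,0,0,0],
  [0,0,-0.2,0,0,0],
  [0,0,-0.215,0,0,0],
  [0,0,-0.225,0,0,0],
  [0,0,-0.232,0,0,0],
  [0,0,-0.238,0,0,0],
  [0,0,-0.244,0,0,0],
  [0,0,-0.25,0,0,0],
])

```text
time: 19.38
eef_pos: [422.5, -290.7, 4.3]
tool_rot: [0.0, 0.943, -0.332, 0.0]
contact_force: [-2.8, 2.7, 10.0]
grip_width: 0.4
grip_force: 5.3
```

>>> arm_command([
  [0,0,-0.002,0,0,0],
  [0,0,-0.004,0,0,0],
  [0,0,-0.006,0,0,0],
  [0,0,-0.006,0,0,0],
  [0,0,-0.006,0,0,0],
  [0,0,-0.006,0,0,0],
  [0,0,-0.006,0,0,0],
  [0,0,-0.006,0,0,0],
  [0,0,-0.006,0,0,0],
  [0,0,-0.006,0,0,0],
])

```text
time: 20.22
eef_pos: [422.6, -290.7, 4.3]
tool_rot: [0.0, 0.943, -0.332, 0.0]
contact_force: [-3.3, 3.6, 9.9]
grip_width: 0.0
grip_force: 5.4
```

Now I'll rise clear, move back and check.

>>> arm_command([
  [0,0,0.05,0,0,0],
  [0,0,0.12,0,0,0],
  [0,0,0.2,0,0,0],
  [0,0,0.3,0,0,0],
  [0,0,0.4,0,0,0],
  [0.03,0.06,0.48,0,0,0],
  [0.06,0.16,0.55,0,0,0],
  [0.09,0.26,0.61,0,0,0],
  [0.12,0.36,0.61,0,0,0],
  [0.126,0.386,0.61,0,0,0],
])

```text
time: 21.05
eef_pos: [448.9, -211.7, 126.0]
tool_rot: [-0.0, 0.944, -0.331, 0.002]
contact_force: [-0.4, -0.1, -0.3]
grip_width: 0.3
grip_force: 0.0
```

Run:
```python
from h import *
ctrl.capture("top")
s=ctrl.read_state();print(s["eef_pos"],s["contact_force"])
p,d=ctrl.capture("wrist");cv2.imwrite("pics/w7.png",cv2.resize(p[0:240,150:470],None,fx=2.4,fy=2.4,interpolation=cv2.INTER_CUBIC));T,W=wcloud(s,d)
a=np.deg2rad(-38.8);X=np.array([np.cos(a),np.sin(a)]);Y=np.array([-X[1],X[0]]);c=np.array([480.5,-239.7])
q=p.astype(int);m=((q[...,2]>110)&(q[...,1]<70)&(q[...,0]<90)).astype(np.uint8)
n,L,st,ce=cv2.connectedComponentsWithStats(m)
for k in range(1,n):
  if st[k,4]>300:
    w=W[L==k];e=np.c_[(w[:,:2]-c)@X,(w[:,:2]-c)@Y,w[:,2]];print(ce[k].round(),np.median(e,0).round(1),"angle",np.arctan(np.polyfit(e[:,0],e[:,2],1)[0]).round(3))
```

```text
[ 448.12564064 -211.63845899  125.15116049] [0.55044871 0.97333394 0.00131916]
[236. 151.] [ 1.1 79.8 43.9] angle 0.356
[393. 151.] [  0.8 -75.4  43.6] angle 0.571
```

View pics/w7.png

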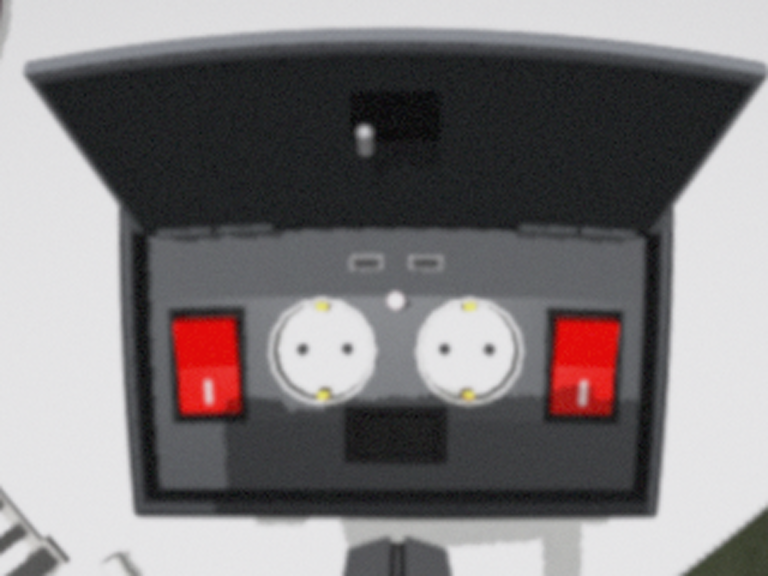

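Both rockers look alike, at (208,365) and (584,365) in the crop, and the lid is fully back. I'll check the rocker tilt with a fit that ignores outliers.

Run:
```python
from h import *
s=ctrl.read_state();ds=np.median([ctrl.capture("wrist")[1] for _ in range(8)],0);T,W=wcloud(s,ds)
a=np.deg2rad(-38.8);X=np.array([np.cos(a),np.sin(a)]);c=np.array([480.5,-239.7])
for u in(236,393):
  w=W[134:169,u-9:u+10];e=(w[...,:2]-c)@X
  print([(int(np.median(e[i])),np.median(w[i,:,2]).round(1)) for i in range(0,35,3)])
print(ctrl.read_state()["time"])
```

```text
[(17, np.float64(47.4)), (14, np.float64(48.5)), (11, np.float64(47.4)), (8, np.float64(46.6)), (5, np.float64(45.9)), (2, np.float64(45.2)), (0, np.float64(44.0)), (-3, np.float64(43.7)), (-6, np.float64(43.5)), (-9, np.float64(43.3)), (-12, np.float64(42.9)), (-15, np.float64(42.5))]
[(17, np.float64(48.4)), (14, np.float64(48.4)), (11, np.float64(47.4)), (8, np.float64(46.9)), (5, np.float64(45.7)), (2, np.float64(44.8)), (0, np.float64(43.9)), (-3, np.float64(43.4)), (-6, np.float64(43.3)), (-9, np.float64(43.0)), (-12, np.float64(42.8)), (-15, np.float64(42.3))]
21.55
```

```bash
python3 -c "
from rig import ctrl
print(ctrl.hand_in())"
```

```text
the job is handed in; nothing more can be done
None
```

I handed the job in at about 21.6 s: the lid rests right back at about 1.97 rad and depth readings show both rocker switches tilted to on; the hand-in gave no verdict.

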